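Vent the filler pot and take off its quarter-turn cap

TASK

Vent the pastry filler pot first: press its sprung side lever down until the catch holds it down by itself. Then free the bar-handled cap on top - nobody knows which way this one unscrews, so try one way and, if it stops almost at once, the other - and lift it up, about 5 cm clear of the neck. Finish while holding it level and still in the gripper above the pot, with the lever still latched and the things standing around left where they are.

Things in the scene. Friction and masses are not known exactly. Their poses are not given: they have to be found in the camera images.
- pot: Fixed steel filler pot, 180 mm across and 120 mm high, on a dark base plate 220 x 280 mm, 12 mm thick. Origin on the table under the pot's centre, z up. A neck 82 mm across rises from the lid's middle to 136 mm. The lever stands beside the pot on its -y side, with a small sprung catch between lever and pot.
- neck (a point): Centre of the neck's top, on the pot's axis 136 mm above the table, pot's axes. Hidden lips hold the cap's lugs. One way round (differs from pot to pot, cannot be seen) the cap stops hard after 10 to 20 degrees, still locked. The other way it meets a hard stop about 74 degrees from the start; from 54 to 68 degrees the lugs are free and the cap lifts straight out. About 0.1 N m turns it.
- cap: Loose round cap, 88 mm across, about 250 g, on the neck. Origin on its axis, on the flange's underside, 136 mm above the table when seated; z up. Flange 6 mm thick, with an upright black bar handle on it. Below, a spigot of radius 21 mm with two hidden lugs goes 14 mm down into the neck. Starts with x along the pot's x within 3 degrees; 2 mm of play upwards while locked.
- cap_bar (a point): Centre of the cap's bar handle, 21.5 mm above the cap's origin; axes as the cap's. Bar 70 mm long along x, 16 mm wide along y, 31 mm high: its top 15.5 mm above this point, the flange's top 15 mm below.
- vent_lever (a joint): Angle of the vent lever, rad: 0 raised (sprung there), grows as it is pressed down, 0.51 at its lower stop. The catch snaps over at about 0.42 (press on towards the stop to be sure) and, once let go, holds it at about 0.40; short of that it springs back. Pressing the pad takes 1 to 6 N.
- vent_hinge (a point): The lever's pivot, on the pot: 45 mm along the pot's +x and 130 mm along its -y from the pot's origin, 75 mm above the table; axis along the pot's y. The lever reaches 115 mm from here to the middle of its pad, towards the pot's -x.
- vent_pad (a point): Middle of the top face of the black pad at the lever's free end, 36 mm (along the lever) x 34 mm, 8 mm thick. About 128 mm above the table when raised, 0.45 rad steep; it goes down to 83 mm when latched and 72 mm at the stop.
- squeeze_bottle: Bystander: squeeze bottle, 56 mm across, 160 mm high, left (+y) of the pot. Origin at its foot.
- ramekin: Bystander: white ramekin, 70 mm across, 40 mm high, in front of the pot. Origin at its foot.
- deli_tub: Bystander: lidded tub, 90 mm across, 75 mm high, beyond the pot. Origin at its foot.
- mixing_bowl: Bystander: steel bowl, 170 mm across, 70 mm high, to the right. Origin at its foot.
- spatula: Bystander: spatula lying at the front right. Origin under its middle.
- spice_jar: Bystander: amber jar, 48 mm across, 85 mm high, at the right rear. Origin at its foot.
- sauce_cup: Bystander: small steel cup, 64 mm across, 50 mm high, to the right of the lever. Origin at its foot.
Not all that is in view belongs to the job. Leave any pink, red or yellow look-alike of the cap alone.

How it is judged:
On the way, in this order (a step that is already met when the one before it is completed fails the run):
1. the vent lever is latched down by its catch and the lever is no longer pressed to its stop, the cap still on (value of joint vent_lever between 0.36 and 0.45 rad and z of cap in the frame of pot below 0.142 m), for 0.3 s.
2. the cap is off the neck, in the fingers (z of cap in the frame of pot above 0.155 m and contact force between cap and the fingers above 0.5 N), for 0.2 s.
At the end, for the whole second after the job is handed in: The lever is still latched (above 0.36 rad); the cap is held between the fingers, its flange at least 165 mm above the table (29 mm above its seat), within 80 mm of the pot's axis, tilted less than 0.25 rad, touching nothing of the pot, and still (under 0.03 m/s) (value of joint vent_lever above 0.36 rad and z of cap in the frame of pot above 0.165 m and horizontal distance between cap and pot below 0.08 m and angle between cap's own z axis and vertical below 0.25 rad and contact force between cap and the fingers above 0.5 N and contact force between cap and pot below 0.1 N and linear speed of cap below 0.03 m/s); the arm keeps its last pose, push and grip.
It fails at once if a bystander is pushed more than 40 mm (distance of any of squeeze_bottle, ramekin, deli_tub, mixing_bowl, spatula, spice_jar, sauce_cup from where it was at the start of the episode above 0.04 m).
It also fails if it takes over 59 s, if anything falls off the work surface, if the arm or the gripper's body presses on something with over 40 N, if the wrist force passes 120 N, or if a joint passes its speed limit or range.

ROBOT

A 6-joint arm with a two-finger parallel gripper is mounted at the origin on the work surface. World frame = base frame: x ahead of the robot, y to its left, z up, the work surface at z = 0. Lengths are in m, angles in rad, forces in N, time in s.
With the tool pointing down it reaches from about 0.275 to 0.775 m from the base axis. Payload 14.6 kg.
Tool frame: the origin (TCP) lies at the very end of the fingers, on their centre line; the grasp point (between the pads) lies 19 mm behind it (env.grip_depth is the distance from the TCP to the grasp point, in m); z points along the fingers, y is the direction in which the jaws open and shut (so a half turn about z gives the same grasp; the last joint's range is limited). The gripper opens to 85 mm and grips with 20 to 120 N. Pads are 22 mm wide; open, the fingers measure 114 mm over their backs; the gripper's body (76 mm by 85 mm) begins 54 mm behind the grasp point. The pads swing forward as they close: fully open they stand 13 mm farther back than shut.
Start: joints at [-1.439, 0.263, -0.048, 1.259, 0, 1.415], TCP at [0.149, -0.504, 0.231] pointing down, gripper open.
Joint ranges: [-2.65, 2.65], [-0.89, 1.7], [-1.18, 1.37], [-2.13, 2.11], [-1.35, 1.29], [-3.14, 3.14]. Speed limits (rad/s): [1.89, 1.89, 2.57, 2.79, 3.14, 3.14].

INTERFACE

Orientations are given as a unit quaternion [x, y, z, w].
In Python, from bench import env gives the robot as it stands.
- The arm moves only by the shell command python3 -m jog 'ROWS' [FORCE]. ROWS is a JSON object of lists of equal length, an entry for each row: "delta_pos": the shift along the tool's x, y, z in m, a list of three; "turn": the turn, a rotation vector about the tool's x, y, z in degrees, a list of three; "grip": the finger opening in m, from 0 to 0.0854. In form: {"delta_pos": [[dx, dy, dz], ...], "turn": [[ax, ay, az], ...], "grip": [grip, ...]}. A call has 1 to 12 rows; each row is the pose to reach, as a shift and turn from the pose measured when the call began, along the tool's axes at that moment; what a row does not reach only later rows make up. A row lasts 1/12 s, in which the tool goes at most 41.7 mm and 7.16 degrees, less where a joint would pass 70% of its speed; a pose out of reach is approached as far as the arm can. A call with a gripper value outside its range is refused whole. The fingers move at their own pace and stop on an object; FORCE is the grip in N (left out, the last holds). Time passes only in rows, so rows that repeat a pose let the fingers close. It gives the time, the measured TCP pose, the force and the opening at its end, in the units of the state.
- env.read_state(): the state, without advancing time (a new reading comes with each control period).
- env.capture(name): name is "scene" or "top" or "wrist"; returns a dict with "color" (480x640x3 uint8, red, green, blue), "mtx" (3x3 intrinsics, pixels), "k1" (the pictures are not rectified: a ray, as slopes to the right and down, at radius r is drawn at 1 + k1 r^2 times it, then the intrinsics apply), "R" (3x3) and "t" (3): a world point X has camera coordinates R X + t. Camera axes: x right, y down, z forward; pixel columns grow to the right and rows downward; lengths in m; the calibration is good to about 2 mm. A picture is of the moment at which its call begins. There is no depth.
- env.sign_off(): hands the job in, once; it reports no verdict.
Trained networks look in a picture, given as the dict that the camera call returned (one of the last four; its "shot" number tells which), for a name from the list of things; names that differ only in an ending like _2 or _b are one class to them, and where a whole thing is asked for, a point or a joint stands for the part that bears it (a point fixed in the world has none). Each returns a list of dicts, best first, with "score" (0 to 1); they miss things now and then, are a little off and sometimes report something else, mostly with a low value. They report only what shows in the picture. A call takes as long as a camera call. They do not tell look-alikes from the thing itself.
- env.search_frame(query, picture): "rect" ([centre column, centre row, width, height] in pixels, round what is visible of it).
- env.masks_of(query, picture): "pixels" (480x640 bool, what is visible of it) and "rect" ([centre column, centre row, width, height] in pixels, round what is visible of it).
The state is a dict: "time": time; "q": joint angles; "joint_vel": joint speeds; "joint_torque": joint torques, N m; "tool_pos": TCP position; "eef_rot": TCP orientation; "wrist_force": force on the tool from outside, world axes, zero at the start; "moment": the same for the moment, N m; "grip_width": finger opening in m.
Only numpy, scipy, OpenCV 4.12 (cv2) and the standard library are available. Lean on these libraries where they do the work, as an engineer would, in place of code of your own. Each camera call takes 0.05 s, during which the arm holds its last target.

## Working session

There is one attempt and no reset: what is moved stays moved. The work goes in short steps, Python scripts to look and compute and a shell command to move; the robot and the scene stay as the last step left them, time stands still between calls to the robot, and variables do not carry over. Pictures are saved under pics/ and viewed, and the job is handed in when it is done.

```bash
mkdir -p pics; ls
python3 - <<'E'
from bench import env
import cv2,numpy as np
s=env.read_state();print({k:np.round(v,3) for k,v in s.items()})
for n in ["scene","top"]:
    p=env.capture(n);cv2.imwrite(f"pics/{n}0.png",p["color"][:,:,::-1]);print(n,p["mtx"].round(1).tolist(),p["k1"],p["R"].round(3).tolist(),p["t"].round(3).tolist())
    for q in ["pot","cap","cap_bar","vent_pad","vent_lever"]:
        print(q,[(round(r["score"],2),np.round(r["rect"]).tolist()) for r in env.search_frame(q,p)][:4])
E
```

```text
pics
{'time': np.float64(0.0), 'q': array([-1.439,  0.264, -0.049,  1.259,  0.   ,  1.416]), 'joint_vel': array([-0.   , -0.002, -0.002, -0.   ,  0.   , -0.001]), 'joint_torque': array([-4.0000e-03, -6.3761e+01,  3.8457e+01,  1.4000e-02, -0.0000e+00,
       -0.0000e+00]), 'tool_pos': array([ 0.148, -0.503,  0.231]), 'eef_rot': array([ 0.99 ,  0.143,  0.   , -0.001]), 'wrist_force': array([-0.389, -0.002,  0.081]), 'moment': array([-0.046, -0.011,  0.026]), 'grip_width': np.float64(0.085)}
scene [[440.8, 0.0, 321.0], [0.0, 440.8, 244.4], [0.0, 0.0, 1.0]] -0.046009493997688077 [[0.776, 0.63, 0.013], [0.523, -0.633, -0.571], [-0.352, 0.45, -0.821]] [-0.377, -0.283, 1.25]
pot [(0.9, [353.0, 267.0, 133.0, 140.0]), (0.37, [337.0, 275.0, 62.0, 45.0])]
cap [(0.91, [260.0, 228.0, 34.0, 33.0]), (0.9, [258.0, 344.0, 45.0, 42.0]), (0.74, [328.0, 176.0, 36.0, 27.0]), (0.67, [428.0, 210.0, 35.0, 29.0])]
cap_bar [(0.96, [262.0, 343.0, 43.0, 42.0]), (0.85, [262.0, 231.0, 39.0, 36.0]), (0.83, [370.0, 223.0, 38.0, 38.0]), (0.68, [326.0, 172.0, 37.0, 28.0])]
vent_pad [(0.95, [337.0, 273.0, 57.0, 46.0])]
vent_lever [(0.73, [339.0, 274.0, 61.0, 40.0])]
top [[474.1, 0.0, 331.5], [0.0, 474.1, 243.8], [0.0, 0.0, 1.0]] -0.013907199166266673 [[-0.001, -1.0, 0.002], [-0.997, 0.001, -0.071], [0.071, -0.002, -0.997]] [-0.069, 0.562, 1.206]
pot [(0.59, [315.0, 226.0, 123.0, 101.0])]
cap [(0.92, [342.0, 317.0, 33.0, 37.0]), (0.92, [424.0, 241.0, 35.0, 33.0]), (0.81, [299.0, 222.0, 38.0, 40.0]), (0.79, [248.0, 314.0, 36.0, 36.0])]
cap_bar [(0.95, [225.0, 206.0, 38.0, 33.0]), (0.83, [424.0, 240.0, 35.0, 38.0]), (0.71, [341.0, 317.0, 38.0, 36.0]), (0.69, [247.0, 312.0, 27.0, 30.0])]
vent_pad [(0.95, [357.0, 219.0, 23.0, 45.0]), (0.36, [387.0, 184.0, 25.0, 26.0])]
vent_lever [(0.56, [354.0, 214.0, 25.0, 50.0])]
```

View pics/scene0.png

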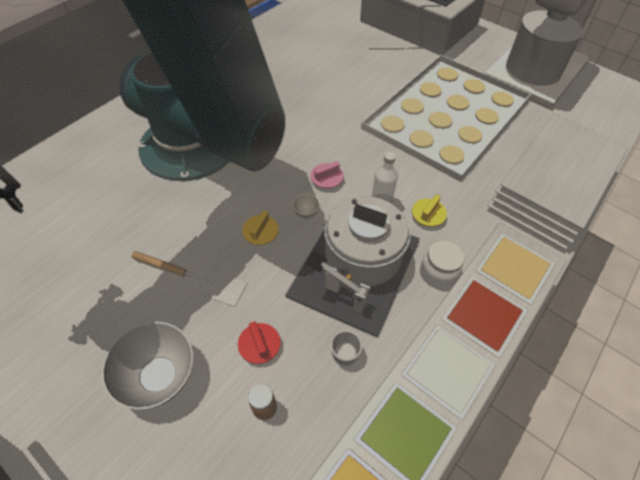

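View pics/top0.png

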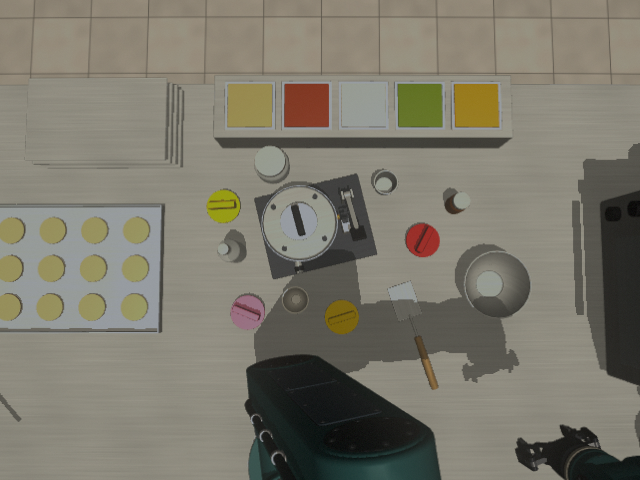

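The scene picture shows the pot's cap at about (368,218) and the pad at about (337,275). In the top picture the cap is at about (299,222) and the lever at (350,215). The pink, red and yellow caps are look-alikes.

```bash
cat > h.py <<'E'
from bench import env
import cv2,numpy as np
def proj(p,X):
    X=np.atleast_2d(X);C=X@p["R"].T+p["t"];s=C[:,:2]/C[:,2:];r2=(s**2).sum(1,keepdims=True)
    s=s*(1+p["k1"]*r2);return s@p["mtx"][:2,:2].T+p["mtx"][:2,2]
def ray(p,uv):
    K=p["mtx"];d=np.array([[ (uv[0]-K[0,2])/K[0,0],(uv[1]-K[1,2])/K[1,1]]]);s=d.copy()
    for _ in range(20): s=d/(1+p["k1"]*(s**2).sum())
    v=p["R"].T@np.array([s[0,0],s[0,1],1]);return -p["R"].T@p["t"],v
def onz(p,uv,z):
    o,v=ray(p,uv);return o+v*(z-o[2])/v[2]
def crop(p,c,w,h,k,name,pts=None):
    x0,y0=int(c[0]-w/2),int(c[1]-h/2);im=p["color"][y0:y0+h,x0:x0+w,::-1]
    im=cv2.resize(im,None,fx=k,fy=k,interpolation=cv2.INTER_CUBIC)
    if pts is not None:
        for u in pts: cv2.circle(im,(int((u[0]-x0+.5)*k),int((u[1]-y0+.5)*k)),3,(0,0,255),1)
    cv2.imwrite("pics/"+name,im);print(name,"origin",x0,y0,"x",k)
E
python3 - <<'E'
from h import *
p=env.capture("top");crop(p,(315,225),150,112,5,"t1.png")
p=env.capture("scene");crop(p,(353,265),150,150,4,"s1.png")
E
```

```text
t1.png origin 240 169 x 5
s1.png origin 278 190 x 4
```

View pics/t1.png

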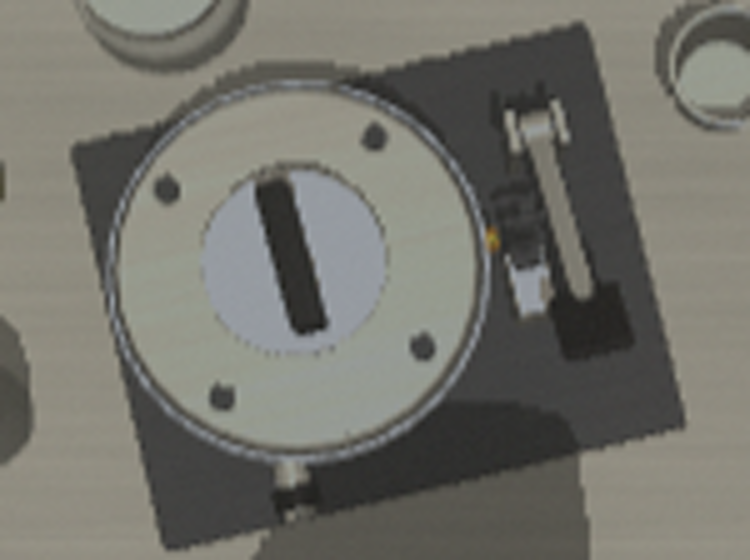

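View pics/s1.png

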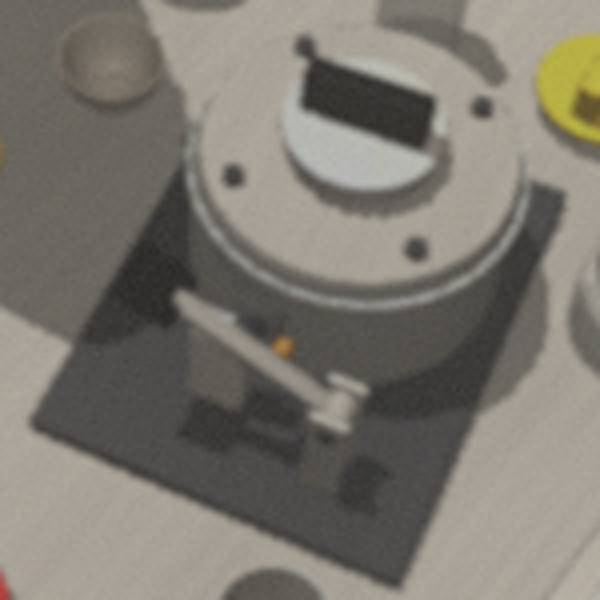

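Zoomed top picture: the plate corners, lid circle centre (299,270), bar and pad (590,322) are all clear.

Run:
```python
from h import *
p=env.capture("top");T=lambda a:np.array([240+a[0]/5-.4,169+a[1]/5-.4])
W=lambda a,z:onz(p,T(a),z)
c=[W(a,.012)[:2] for a in [(75,148),(585,24),(685,428),(170,550)]]
print(np.round(c,4)); 
for i in range(4):
    d=c[(i+1)%4]-c[i];print(np.linalg.norm(d).round(4),np.degrees(np.arctan2(d[1],d[0])).round(2))
print("platecentre",np.mean(c,0).round(4))
print("lid",W((299,270),.12).round(4),"flange",W((294,260),.142).round(4))
a,b=W((272,181),.173),W((312,331),.173);print("bar",((a+b)/2).round(4),np.degrees(np.arctan2(*(a-b)[:2][::-1])).round(2))
print("pad",W((592,322),.128).round(4))
s=env.capture("scene")
S=lambda a:np.array([278+a[0]/4-.4,190+a[1]/4-.4])
print("scene flange",onz(s,S((367,126)),.142).round(4),[onz(s,S(a),.012).round(4)[:2].tolist() for a in [(32,424),(400,586),(567,192)]])
from scipy.spatial.transform import Rotation as R
st=env.read_state();print(R.from_quat(st["eef_rot"]).as_matrix().round(3))
```

```text
[[ 0.6829  0.1313]
 [ 0.7485 -0.1365]
 [ 0.5355 -0.1875]
 [ 0.4725  0.0799]]
0.2758 -76.22
0.219 -166.55
0.2747 103.25
0.2165 13.73
platecentre [ 0.6099 -0.0282]
lid [0.6058 0.0065 0.12  ] flange [0.6079 0.0074 0.142 ]
bar [0.6061 0.0063 0.173 ] 15.04
pad [ 0.58   -0.1326  0.128 ]
scene flange [0.6087 0.0054 0.142 ] [[0.5389, -0.1896], [0.7496, -0.1392], [0.6826, 0.1326]]
[[ 0.959  0.283 -0.   ]
 [ 0.283 -0.959 -0.   ]
 [-0.     0.    -1.   ]]
```

```bash
python3 -m jog '{"delta_pos":[[0.04,-0.018,0],[0.08,-0.036,0],[0.12,-0.054,0],[0.16,-0.072,0],[0.2,-0.09,0],[0.24,-0.108,0],[0.28,-0.126,0],[0.32,-0.144,0],[0.36,-0.162,0],[0.4,-0.18,0],[0.44,-0.198,0],[0.48,-0.216,0]],"turn":[[0,0,-7],[0,0,-14],[0,0,-21],[0,0,-28],[0,0,-35],[0,0,-42],[0,0,-49],[0,0,-56],[0,0,-63],[0,0,-70],[0,0,-77],[0,0,-84]],"grip":[0,0,0,0,0,0,0,0,0,0,0,0]}' 40
```

```text
time: 1.8
tool_pos: [0.5291, -0.176, 0.2314]
eef_rot: [0.638, 0.77, -0.0, 0.0]
wrist_force: [0.4, -0.9, -0.4]
grip_width: 0.0001
```

```bash
python3 -m jog '{"delta_pos":[[0.01,0.018,0],[0.02,0.036,0],[0.03,0.0525,0],[0.03,0.0525,0.01],[0.03,0.0525,0.02],[0.03,0.0525,0.03],[0.03,0.0525,0.04],[0.03,0.0525,0.05],[0.03,0.0525,0.06],[0.03,0.0525,0.07],[0.03,0.0525,0.07],[0.03,0.0525,0.07]],"turn":[[0,0,-7],[0,0,-14],[0,0,-21],[0,0,-28],[0,0,-35],[0,0,-42],[0,0,-49],[0,0,-56],[0,0,-63],[0,0,-70],[0,0,-77],[0,0,-84]],"grip":[0,0,0,0,0,0,0,0,0,0,0,0]}' && python3 -m jog '{"delta_pos":[[0,0,0],[0,0,0]],"turn":[[0,0,-7],[0,0,-9]],"grip":[0,0]}'
python3 - <<'E'
from h import *
from scipy.spatial.transform import Rotation as R
s=env.read_state();print(s["q"].round(3),R.from_quat(s["eef_rot"]).as_matrix().round(3).tolist(),s["tool_pos"])
p=env.capture("top");crop(p,(335,225),150,112,5,"t2.png")
p=env.capture("wrist");cv2.imwrite("pics/w2.png",p["color"][:,:,::-1])
E
```

```text
time: 2.8
tool_pos: [0.5748, -0.1365, 0.1608]
eef_rot: [-0.045, 0.999, 0.0, -0.0]
wrist_force: [-0.1, 0.0, 0.6]
grip_width: -0.0002
time: 2.97
tool_pos: [0.5747, -0.1365, 0.1606]
eef_rot: [-0.127, 0.992, 0.0, -0.001]
wrist_force: [0.6, 1.2, -0.3]
grip_width: 0.0
[-0.371  0.404 -0.028  1.14  -0.    -0.625] [[-0.968, -0.251, -0.001], [-0.251, 0.968, 0.0], [0.001, 0.001, -1.0]] [ 0.57471113 -0.13652381  0.16056872]
t2.png origin 260 169 x 5
```

View pics/w2.png

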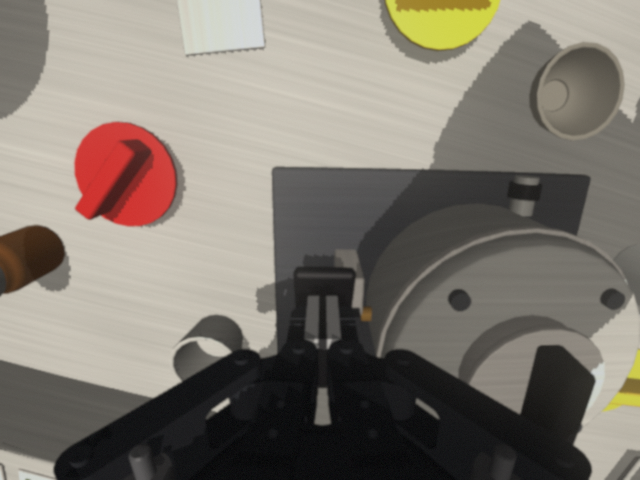

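The wrist view shows the closed fingertips at (323,320) over the pad, which spans columns 295-355. They clear the catch at (350,275).

```bash
python3 -m jog '{"delta_pos":[[0,0,0.01],[0,0,0.02],[0,0,0.027],[0,0,0.034],[0,0,0.041],[0,0,0.048],[0,0,0.055],[0,0,0.062],[0,0,0.069],[0,0,0.075],[0,0,0.08],[0,0,0.08]],"turn":[[0,0,0],[0,0,0],[0,0,0],[0,0,0],[0,0,0],[0,0,0],[0,0,0],[0,0,0],[0,0,0],[0,0,0],[0,0,0],[0,0,0]],"grip":[0,0,0,0,0,0,0,0,0,0,0,0]}'
```

```text
time: 4.07
tool_pos: [0.5745, -0.1365, 0.0797]
eef_rot: [-0.123, 0.992, 0.0, -0.001]
wrist_force: [-3.2, -1.5, 3.9]
grip_width: -0.0004
```

```bash
python3 -m jog '{"delta_pos":[[0,0,0.002],[0,0,0.004],[0,0,0.006],[0,0,0.007],[0,0,0.007]],"turn":[[0,0,0],[0,0,0],[0,0,0],[0,0,0],[0,0,0]],"grip":[0,0,0,0,0]}'
```

```text
time: 4.48
tool_pos: [0.5746, -0.1365, 0.0728]
eef_rot: [-0.123, 0.992, 0.0, -0.001]
wrist_force: [-2.9, 0.8, 5.4]
grip_width: 0.0002
```

```bash
python3 -m jog '{"delta_pos":[[0,0,0.001],[0,0,0.002],[0,0,0.002]],"turn":[[0,0,0],[0,0,0],[0,0,0]],"grip":[0,0,0]}'
```

```text
time: 4.73
tool_pos: [0.5747, -0.1366, 0.0717]
eef_rot: [-0.123, 0.992, -0.0, -0.0]
wrist_force: [-7.8, 0.5, 19.4]
grip_width: 0.0002
```

The force jumped to 19 N, so the lever is at its stop. Now I let go.

```bash
python3 -m jog '{"delta_pos":[[0,0,-0.003],[0,0,-0.008],[0,0,-0.014],[0,0,-0.02],[0,0,-0.04],[0,0,-0.06],[0,0,-0.09],[0,0,-0.12],[0,0,-0.14],[0,0,-0.14]],"turn":[[0,0,0],[0,0,0],[0,0,0],[0,0,0],[0,0,0],[0,0,0],[0,0,0],[0,0,0],[0,0,0],[0,0,0]],"grip":[0,0,0,0,0,0,0,0.06,0.06,0.06]}'
python3 - <<'E'
from h import *
p=env.capture("wrist");cv2.imwrite("pics/w3.png",p["color"][:,:,::-1])
p=env.capture("scene");crop(p,(353,265),150,150,4,"s3.png")
E
```

```text
time: 5.57
tool_pos: [0.5762, -0.137, 0.2161]
eef_rot: [-0.123, 0.992, -0.001, 0.002]
wrist_force: [0.5, -0.0, 0.5]
grip_width: 0.0356
s3.png origin 278 190 x 4
```

View pics/w3.png

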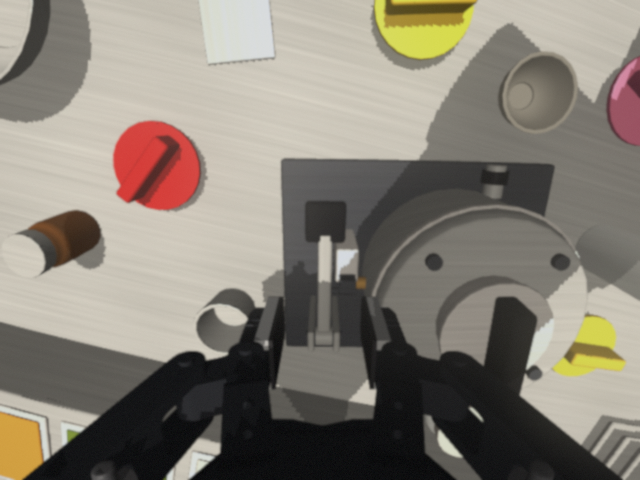

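View pics/s3.png

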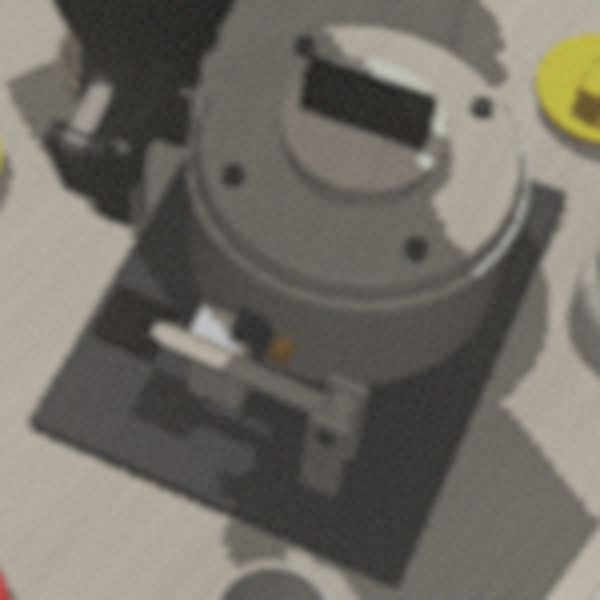

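The lever now lies nearly level, with the pad at (325,220) in the wrist view, so it looks latched. I'll check it by projection and work out the approach to the cap.

Run:
```python
from h import *
from scipy.spatial.transform import Rotation as R
p=env.capture("wrist");O=np.array([.607,.0068]);y=np.radians(13.6);c,s=np.cos(y),np.sin(y)
L=lambda a,b,z:[O[0]+c*a-s*b,O[1]+s*a+c*b,z]
for n,X in dict(latched=L(-.070,-.130,.083),raised=L(-.0585,-.13,.128),hinge=L(.045,-.13,.075)).items(): print(n,proj(p,X).round(1))
print([(round(r["score"],2),np.round(r["rect"],1).tolist()) for r in env.search_frame("vent_pad",p)])
st=env.read_state();M=R.from_quat(st["eef_rot"]).as_matrix()
for tgt in ([.607,.0068,.200],): print((M.T@(np.array(tgt)-st["tool_pos"])).round(4), np.degrees(np.arctan2(M[1,0],M[0,0])))
```

```text
latched [[324.9 226.7]]
raised [[325.1 260.1]]
hinge [[323.3 340.3]]
[(0.6, [323.8, 276.7, 37.1, 148.4])]
[-0.0667  0.1309  0.0109] -165.8361641841721
```

The latched projection (325,227) matches the pad in the picture. Next I move over the cap.

```bash
python3 -m jog '{"delta_pos":[[-0.013,0.026,0],[-0.026,0.052,0],[-0.04,0.078,0],[-0.053,0.105,0],[-0.0667,0.131,0],[-0.0667,0.131,0.01],[-0.0667,0.131,0.01]],"turn":[[0,0,0],[0,0,0],[0,0,0],[0,0,0],[0,0,-0.8],[0,0,-0.8],[0,0,-0.8]],"grip":[0.06,0.06,0.06,0.06,0.06,0.06,0.06]}'
python3 - <<'E'
from h import *
p=env.capture("wrist");cv2.imwrite("pics/w4.png",p["color"][:,:,::-1])
s=env.read_state();print(s["tool_pos"],s["q"].round(3))
print(proj(p,s["tool_pos"]),[proj(p,[.607,.0068,z]).round(1).tolist() for z in (.173,.142)])
p=env.capture("top");crop(p,(315,225),150,112,5,"t4.png")
E
```

```text
time: 6.35
tool_pos: [0.6062, 0.0085, 0.1984]
eef_rot: [-0.131, 0.991, 0.001, -0.003]
wrist_force: [-0.2, -0.4, -0.6]
grip_width: 0.0599
[0.60620658 0.00747754 0.1992431 ] [-0.122  0.417  0.1    1.259  0.    -0.384]
[[320.52206564 314.50603575]] [[[319.0, 290.5]], [[319.3, 268.2]]]
t4.png origin 240 169 x 5
```

View pics/w4.png

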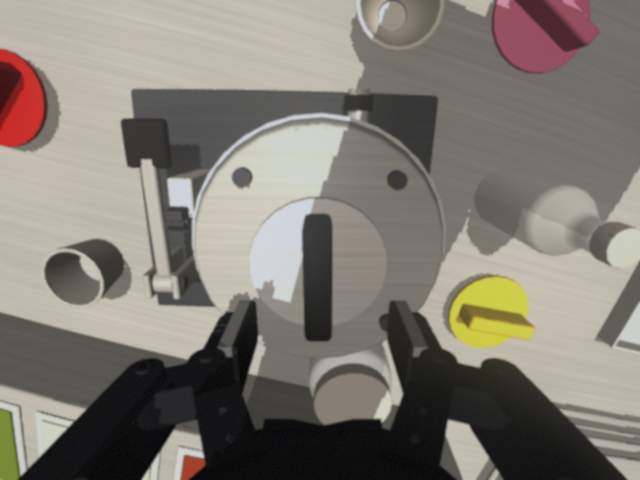

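The bar runs from (318,214) to (318,341), centred between the fingers and aligned with them. Now I descend and grip.

```bash
python3 -m jog '{"delta_pos":[[0,0,0.015],[0,0,0.03],[0,0,0.042],[0,0,0.05],[0,0,0.05],[0,0,0.05],[0,0,0.05],[0,0,0.05],[0,0,0.05],[0,0,0.05],[0,0,0.05],[0,0,0.05]],"turn":[[0,0,0],[0,0,0],[0,0,0],[0,0,0],[0,0,0],[0,0,0],[0,0,0],[0,0,0],[0,0,0],[0,0,0],[0,0,0],[0,0,0]],"grip":[0.06,0.06,0.06,0.04,0.01,0.01,0.01,0.01,0.01,0.01,0.01,0.01]}' 60
python3 -c "
from h import *
s=env.read_state();print(s['tool_pos'],s['wrist_force'],s['moment'],s['grip_width'])"
```

```text
time: 7.45
tool_pos: [0.6066, 0.0066, 0.1508]
eef_rot: [-0.13, 0.991, 0.0, -0.001]
wrist_force: [-1.8, -1.1, 6.1]
grip_width: 0.015
[0.60656008 0.00655406 0.15083563] [-1.79803709 -1.11072505  6.1227883 ] [-0.33396613  0.32789346  0.00938283] 0.01500683523847144
```

```bash
python3 -m jog '{"delta_pos":[[0,0,0],[0,0,0],[0,0,0],[0,0,0],[0,0,0]],"turn":[[0,0,2],[0,0,4],[0,0,6],[0,0,8],[0,0,8]],"grip":[0.01,0.01,0.01,0.01,0.01]}'
python3 -c "
from h import *
s=env.read_state();print(s['tool_pos'],s['wrist_force'],s['moment'],s['grip_width'],s['q'][5])"
python3 -m jog '{"delta_pos":[[0,0,0],[0,0,0],[0,0,0],[0,0,0],[0,0,0],[0,0,0],[0,0,0]],"turn":[[0,0,3],[0,0,6],[0,0,9],[0,0,12],[0,0,15],[0,0,16],[0,0,16]],"grip":[0.01,0.01,0.01,0.01,0.01,0.01,0.01]}'
python3 -c "
from h import *
s=env.read_state();print(s['tool_pos'],s['wrist_force'],s['moment'],s['grip_width'],s['q'][5])"
```

```text
time: 7.87
tool_pos: [0.6065, 0.0067, 0.1508]
eef_rot: [-0.06, 0.998, 0.0, -0.001]
wrist_force: [-1.3, 0.3, -1.5]
grip_width: 0.0147
[0.60652802 0.00666133 0.15084707] [-1.34278498  0.25993159 -1.54588526] [ 0.07961242 -0.00720845  0.03012751] 0.014711680407442425 -0.2430181898622606
time: 8.45
tool_pos: [0.6065, 0.0067, 0.1509]
eef_rot: [0.079, 0.997, -0.0, -0.001]
wrist_force: [0.2, 0.3, -3.3]
grip_width: 0.0145
[0.60650301 0.00673075 0.15089612] [ 0.18413004  0.2574197  -3.30477308] [ 0.07643841  0.01068663 -0.00304281] 0.01454370571889815 0.0354084872126303
```

Run:
```python
from h import *
p=env.capture("wrist");cv2.imwrite("pics/w5.png",p["color"][:,:,::-1])
p=env.capture("scene");crop(p,(365,240),150,150,4,"s5.png")
```

```text
s5.png origin 290 165 x 4
```

View pics/w5.png

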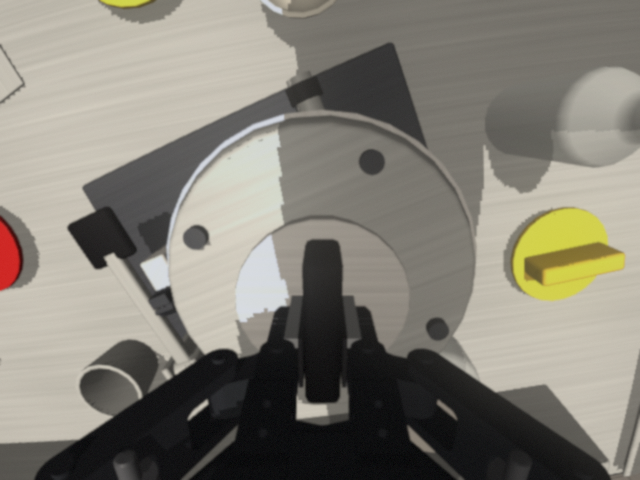

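View pics/s5.png

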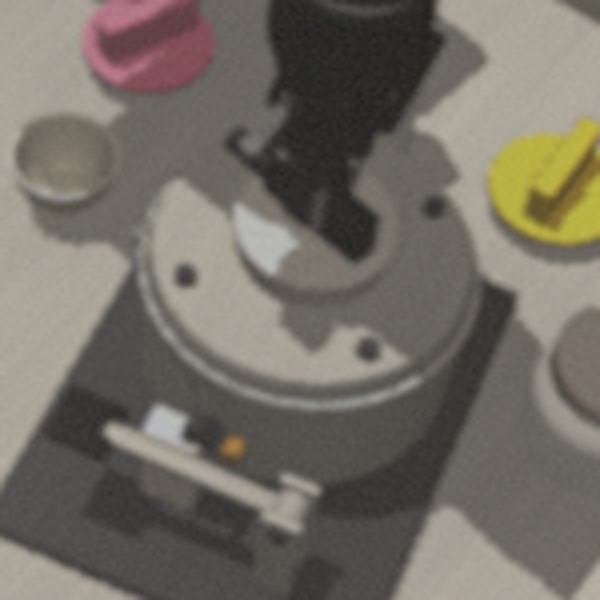

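The bar is turned 24° with the gripper and has met no stop, so this is the free direction. I continue to about 61°.

```bash
python3 -m jog '{"delta_pos":[[0,0,0],[0,0,0],[0,0,0],[0,0,0],[0,0,0],[0,0,0],[0,0,0],[0,0,0],[0,0,0],[0,0,0],[0,0,0],[0,0,0]],"turn":[[0,0,4],[0,0,8],[0,0,12],[0,0,16],[0,0,20],[0,0,24],[0,0,28],[0,0,32],[0,0,35],[0,0,37],[0,0,37],[0,0,37]],"grip":[0.01,0.01,0.01,0.01,0.01,0.01,0.01,0.01,0.01,0.01,0.01,0.01]}'
python3 -c "
from h import *
s=env.read_state();print(s['tool_pos'],s['wrist_force'],s['moment'],s['grip_width'],s['q'][5]);e=s['eef_rot'];print(194.96-2*np.degrees(np.arctan2(e[1],e[0])))
p=env.capture('wrist');cv2.imwrite('pics/w6.png',p['color'][:,:,::-1])"
```

```text
time: 9.55
tool_pos: [0.6067, 0.0067, 0.1509]
eef_rot: [0.39, 0.921, -0.0, -0.001]
wrist_force: [0.4, 0.2, -1.8]
grip_width: 0.0147
[0.60666965 0.00671687 0.15092246] [ 0.36643571  0.17694142 -1.80126055] [ 0.12637312 -0.09052527 -0.02508612] 0.014668289144594523 0.6778145666225515
60.84835718221794
```

View pics/w6.png

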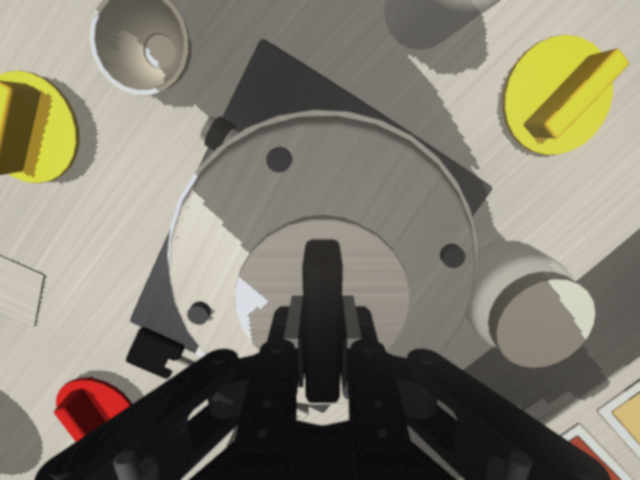

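The bar stayed in line with the fingers and has turned 60.8°. I lift gently first.

```bash
python3 -m jog '{"delta_pos":[[0,0,-0.001],[0,0,-0.003],[0,0,-0.005],[0,0,-0.007],[0,0,-0.007]],"turn":[[0,0,0],[0,0,0],[0,0,0],[0,0,0],[0,0,0]],"grip":[0.01,0.01,0.01,0.01,0.01]}'
```

```text
time: 10.02
tool_pos: [0.6069, 0.0067, 0.1584]
eef_rot: [0.39, 0.921, -0.0, -0.001]
wrist_force: [1.0, -0.2, -4.0]
grip_width: 0.0149
```

```bash
python3 -m jog '{"delta_pos":[[0,0,-0.005],[0,0,-0.01],[0,0,-0.015],[0,0,-0.02],[0,0,-0.025],[0,0,-0.03],[0,0,-0.035],[0,0,-0.04],[0,0,-0.045],[0,0,-0.045],[0,0,-0.045],[0,0,-0.045]],"turn":[[0,0,0],[0,0,0],[0,0,0],[0,0,0],[0,0,0],[0,0,0],[0,0,0],[0,0,0],[0,0,0],[0,0,0],[0,0,0],[0,0,0]],"grip":[0.01,0.01,0.01,0.01,0.01,0.01,0.01,0.01,0.01,0.01,0.01,0.01]}'
python3 -c "
from h import *
s=env.read_state();print(s['tool_pos'],s['wrist_force'],s['moment'],s['grip_width'],abs(s['joint_vel']).max())
p=env.capture('wrist');cv2.imwrite('pics/w7.png',p['color'][:,:,::-1])
p=env.capture('scene');crop(p,(365,240),150,150,4,'s7.png')"
```

```text
time: 11.02
tool_pos: [0.6069, 0.0067, 0.2032]
eef_rot: [0.39, 0.921, -0.0, -0.001]
wrist_force: [-0.9, 0.7, -4.3]
grip_width: 0.015
[0.60686025 0.00666271 0.20319301] [-0.92965006  0.72511735 -4.31801681] [ 0.01884073  0.020693   -0.01116975] 0.014953727260182032 0.0036217429899588873
s7.png origin 290 165 x 4
```

View pics/s7.png

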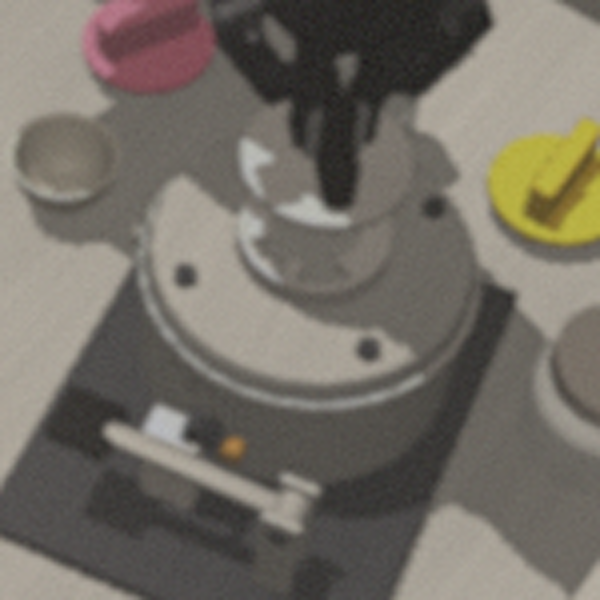

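View pics/w7.png

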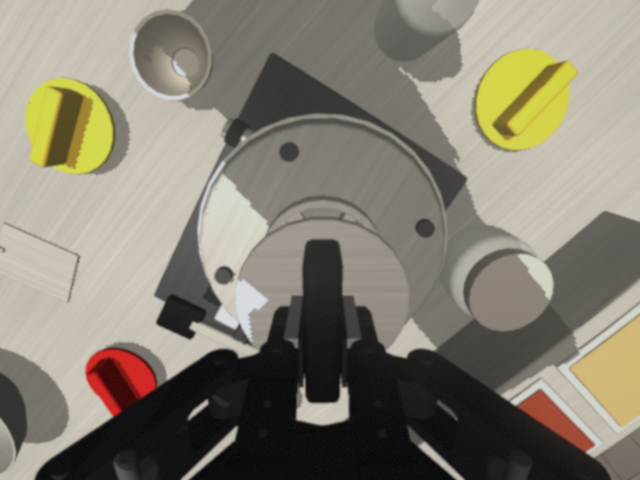

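The scene view shows the cap lifted level above the neck, with its flange at (325,185) and the neck at (315,255). The lever is still level in its latch at (200,460). In the wrist view the cap sits where it did before the lift, so the grip has not slipped.

```bash
python3 -c "
from bench import env
print(env.sign_off())"
```

```text
the job is handed in; nothing more can be done
None
```

I pressed the lever to its stop (the wrist force jumped to 19 N) and let it go. The first direction I tried was the free one: the cap turned 24° with no stop, so I went on to 60.8° and lifted it straight up about 52 mm. I handed the job in at about 11 s.

**Last checks:**
- **Cap:** held in the gripper (finger opening 15 mm) on the pot's axis. It was still and looked level in the pictures, with a visible gap to the neck.
- **Lever:** its pad sat within a few pixels of the projected latched position just after I let go. It still looked latched in the last pictures.
- **Bystanders:** they looked unmoved in the pictures; I did not measure their positions.

**Oddities:**
- The vertical wrist force of about 4 N at the end is higher than the cap's 2.5 N weight. I put that down to sensor noise or offset.
- While the cap turned, the moment reading was near zero, although about 0.1 N m was expected. I therefore confirmed the turning from the pictures.
- The detector's rectangle for the latched pad took in the whole lever, so I used the projected position and the pictures for that check.

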